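# Tip the instrument case over onto the exposure mat and start the timer

## Task

The aluminium instrument case stands on end at one end of the white taped rectangle on the dark mat: push it gently near its top so that it topples over and lands flat within the rectangle (on the tape is all right), without gripping, lifting or carrying it or letting it come to lie outside. Once it lies there, press the round start button on the white timer box all the way down and let it go. Leave everything else on the worktop as it stands.

Things in the scene. Friction and masses are not known exactly. Their poses are not given: they have to be found in the camera images.
- mat: dark rubber mat 340 x 280 mm, 4 mm thick, fixed. Origin: centre of its underside, also the centre of the white taped rectangle on it, 210 x 170 mm (x by y) over the outer edges of its 10 mm wide tape. x runs along the long side, from the end where the instrument case stands to the other end; z up
- case: instrument case: plain aluminium box, 40 mm thick (own x), 90 mm wide (own y), 150 mm high (own z), 0.2 to 0.4 kg, loose, standing on end on the mat across one end of the taped rectangle, its front edge just inside it. Own x points into the rectangle, within 0.1 rad of the mat's x; the face turned away from it (-x) has dark slots. Origin: centre of its underside as it stands
- case_center (a point): centre of the case, 75 mm above its underside; axes as the case's. Pushed on the slotted face near the top, the case tips about its lower edge on the +x side; past 15 degrees of lean it falls by itself and then covers about 150 mm of the mat in front of that edge. Lying as wanted, its own x points down
- start (a joint): travel of the round grey start button of the timer: 0 up, 0.006 m fully down; it moves straight down and springs back. Fully down takes 5 N
- start_top (a point): centre of the top of the start button, 30 mm across, facing up on the timer: a white box with a black display, 100 x 110 mm and 45 mm high, fixed on the worktop to the left or the right of the mat
- case_foot_left (a point): lower left corner (left = own +y, as the case stands) of the case's +x face, the one that comes to lie on the mat
- case_foot_right (a point): lower right corner (left = own +y, as the case stands) of the case's +x face, the one that comes to lie on the mat
- case_top_left (a point): upper left corner (left = own +y, as the case stands) of the case's +x face, the one that comes to lie on the mat
- case_top_right (a point): upper right corner (left = own +y, as the case stands) of the case's +x face, the one that comes to lie on the mat
- plug_small: small grey drain plug, a disc 54 mm across and 10 mm thick with a 14 mm high knob, on the mat, to be left alone; origin at the centre of its underside
- vial: small amber bottle, 42 mm across and 85 mm high, standing on the mat, to be left alone; origin at the centre of its underside
- carton: small cardboard carton 36 x 50 x 75 mm, standing on the mat beyond the far end of the taped rectangle, to be left alone; origin at the centre of its underside
- jar: white jar, 72 mm across and 110 mm high, standing on the worktop on the side opposite the timer, to be left alone; origin at the centre of its underside
- bowl: steel bowl, 120 mm across and 45 mm high, to be left alone; origin at the centre of its underside
- cup: clear cup, 72 mm across and 85 mm high, to be left alone; origin at the centre of its underside
- brush: hand brush lying on the worktop, to be left alone; origin at the centre of its underside as it lies
- plug_large: large grey drain plug, a disc 80 mm across and 10 mm thick with a 14 mm high knob, to be left alone; origin at the centre of its underside
Not all that is in view belongs to the job. What is shaped like the part that bears start but turquoise is not meant. What is shaped like the case but purple is not meant.

How it is judged:
By the outcome, as a careful person would: the job done as asked, in the order asked, and still so for the second after the job is handed in, with the robot touching nothing.
It also fails if it takes over 42 s, if anything falls off the work surface, if the arm or the gripper's body presses on something with over 40 N, if the wrist force passes 120 N, or if a joint passes its speed limit or range.

## Robot

A 7-joint arm with a two-finger parallel gripper is mounted at the origin on the work surface. World frame = base frame: x ahead of the robot, y to its left, z up, the work surface at z = 0. Lengths are in m, angles in rad, forces in N, time in s.
With the tool pointing down it reaches from about 0.4 to 0.85 m from the base axis. Payload 6.9 kg.
Tool frame: the origin (TCP) lies midway between the tips of the shut fingers; the grasp point (between the pads) lies behind it (ctrl.pinch_z is the z of the grasp point in the tool frame, in m); z points along the fingers, y is the direction in which the jaws open and shut (so a half turn about z gives the same grasp; the last joint's range is limited). The gripper opens to 85 mm and grips with 20 to 120 N. Pads are 22 mm wide; open, the fingers measure 114 mm over their backs; the gripper's body (76 mm by 85 mm) begins 54 mm behind the grasp point. The pads swing forward as they close: fully open they stand 13 mm farther back than shut.
Start: joints at [1.244, 0.507, -0.238, 1.5, 0.126, 1.149, -0.155], TCP at [0.262, -0.568, 0.231] pointing down, gripper open.
Joint ranges: [-3.08, 3.08], [-0.24, 2.05], [-1.43, 1.35], [0, 2.5], [-1.52, 4.66], [0.17, 1.96], [-2.89, 2.89]. Speed limits (rad/s): [2.39, 2.39, 3.14, 3.14, 3.14, 3.14, 3.14].

## Interface

Orientations are given as a unit quaternion [w, x, y, z].
In Python, from station import ctrl, get_state, vision, ticket, models gives the robot as it stands. Calls block until the motion is done:
- ctrl.movep(position, orientation): joint-space move of the TCP to a pose.
- ctrl.movel(position, frame=None, max_speed=0.15): straight line of the TCP; frame=None keeps the orientation; max_speed is the mean speed in m/s.
- ctrl.set_joints(angles): joint-space move.
- ctrl.ungrasp() and ctrl.close_gripper(force=None): open the fingers fully, or close them until they stop; force is the grip in N (None keeps the last).
- ctrl.pause(seconds).
- ctrl.ik(position, orientation): joint angles nearest the present ones, or None.
- get_state(): the state.
- vision.grab_frame(name): name is "scene" or "top"; returns (picture, depth): 400x640x3 uint8, blue, green, red; 400x640 float32, m along the optical axis (not along the pixel's ray), 0 where there is no reading.
- vision.camera_info(name): a dict with "mtx" (3x3 intrinsics, pixels), "R" (3x3) and "t" (3): a world point X has camera coordinates R X + t. Camera axes: x right, y down, z forward; pixel columns grow to the right and rows downward; lengths in m; the calibration is good to about 2 mm. A picture is of the moment at which its call begins. camera_info takes no time and is no camera call.
A pose or a line that the arm cannot do raises ctrl.Unreachable and nothing moves.
- ticket.close_job(): hands the job in, once; it reports no verdict.
Trained networks look in the newest picture that a camera, given by its name, has taken for a name from the list of things; names that differ only in an ending like _2 or _b are one class to them, and where a whole thing is asked for, a point or a joint stands for the part that bears it (a point fixed in the world has none). Each returns a list of dicts, best first, with "p" (0 to 1); they miss things now and then, are a little off and sometimes report something else, mostly with a low value. They report only what shows in the picture. A call takes as long as a camera call. They do not tell look-alikes from the thing itself.
- models.recognise(camera, target): "point" ([column, row] in pixels, amid what is visible of it).
- models.masks_of(camera, target): "mask" (400x640 bool, what is visible of it) and "point" ([column, row] in pixels, amid what is visible of it).
The state is a dict: "time": time; "qpos": joint angles; "qd": joint speeds; "tau": joint torques, N m; "tcp_pos": TCP position; "eef_rot": TCP orientation; "contact_force": force on the tool from outside, world axes, zero at the start; "wrist_torque": the same for the moment, N m; "width": finger opening in m.
Only numpy, scipy, OpenCV 4.12 (cv2) and the standard library are available. Lean on these libraries where they do the work, as an engineer would, in place of code of your own. Each camera call takes 0.05 s, during which the arm holds its last target. There are 200 camera calls.

## Working session

There is one attempt and no reset: what is moved stays moved. The work goes in short steps, each a Python script; the robot and the scene stay as the last script left them, time stands still between calls to the robot, and variables do not carry over. Pictures are saved under pics/ and viewed, about 8 in all and at most 12, crops included, and the job is handed in when it is done.

```bash
mkdir -p pics; cat > h.py <<'E'
import numpy as np, cv2
from station import ctrl, get_state, vision, ticket, models
def grab(n,f=None):
    p,d=vision.grab_frame(n)
    if f: cv2.imwrite('pics/'+f,p)
    return p,d
def cloud(n,d):
    c=vision.camera_info(n);K,R,t=map(np.array,(c['mtx'],c['R'],c['t']))
    v,u=np.mgrid[:400,:640]
    P=np.stack([(u-K[0,2])/K[0,0]*d,(v-K[1,2])/K[1,1]*d,d],-1)
    return (P-t.ravel())@R
E
python3 - <<'E'
from h import *
for n in("scene","top"):
    p,d=grab(n,n+'1.png'); W=cloud(n,d); c=vision.camera_info(n)
    print(n,"campos",(-np.array(c['R']).T@np.array(c['t']).ravel()).round(3))
    np.savez(n+'1.npz',p=p,d=d,W=W)
    for t in("case","start","mat","vial","carton","jar","plug_small","cup","bowl","plug_large","brush"):
        for r in models.masks_of(n,t)[:3]:
            m=r["mask"]&(d>0)
            if m.sum(): print(t,round(r["p"],2),np.round(r["point"]),m.sum(),np.median(W[m],0).round(3),"z98",np.percentile(W[m][:,2],98).round(3))
print(get_state()["time"])
E
```

```text
scene campos [1.317 0.247 0.791]
case 0.95 [277. 152.] 909 [ 0.33  -0.166  0.092] z98 0.153
case 0.56 [256. 216.] 863 [ 0.681 -0.106  0.126] z98 0.157
start 0.47 [445. 209.] 67 [0.47  0.399 0.066] z98 0.07
mat 0.91 [290. 233.] 6177 [ 0.62  -0.024  0.005] z98 0.008
mat 0.56 [154. 205.] 568 [ 0.63  -0.464  0.018] z98 0.024
vial 0.94 [244. 253.] 370 [ 0.761 -0.096  0.055] z98 0.091
vial 0.53 [444. 211.] 66 [0.47  0.398 0.066] z98 0.07
carton 0.93 [330. 205.] 419 [0.524 0.076 0.059] z98 0.082
carton 0.69 [256. 214.] 900 [ 0.681 -0.106  0.123] z98 0.157
jar 0.72 [200. 182.] 780 [ 0.547 -0.347  0.077] z98 0.113
plug_small 0.68 [239. 213.] 161 [ 0.584 -0.206  0.016] z98 0.031
cup 0.77 [481. 254.] 995 [0.62  0.495 0.059] z98 0.087
bowl 0.8 [423. 279.] 1517 [0.685 0.36  0.022] z98 0.047
plug_large 0.66 [182. 246.] 559 [ 0.743 -0.307  0.011] z98 0.024
brush 0.68 [155. 204.] 614 [ 0.628 -0.464  0.018] z98 0.023
top campos [0.437 0.032 1.247]
case 0.67 [385. 274.] 701 [ 0.31  -0.175  0.149] z98 0.154
case 0.55 [367. 156.] 832 [ 0.641 -0.118  0.152] z98 0.158
case 0.36 [424. 130.] 519 [ 0.736 -0.31   0.01 ] z98 0.024
start 0.59 [368. 153.] 856 [ 0.641 -0.118  0.152] z98 0.158
mat 0.71 [427. 131.] 533 [ 0.735 -0.311  0.01 ] z98 0.024
mat 0.68 [331. 179.] 9028 [ 0.588 -0.029  0.004] z98 0.01
mat 0.18 [298. 203.] 193 [0.505 0.07  0.079] z98 0.084
vial 0.77 [358. 123.] 223 [ 0.742 -0.101  0.06 ] z98 0.091
carton 0.53 [297. 203.] 191 [0.503 0.07  0.079] z98 0.084
jar 0.64 [449. 196.] 722 [ 0.521 -0.349  0.107] z98 0.114
plug_small 0.59 [146. 165.] 695 [0.605 0.507 0.048] z98 0.088
cup 0.59 [146. 164.] 662 [0.605 0.507 0.049] z98 0.088
bowl 0.59 [201. 133.] 1308 [0.706 0.363 0.02 ] z98 0.047
plug_large 0.66 [426. 129.] 525 [ 0.735 -0.312  0.01 ] z98 0.024
brush 0.57 [478. 173.] 703 [ 0.617 -0.464  0.017] z98 0.023
1.2
```

```bash
python3 -c "
import cv2,numpy as np
a=cv2.imread('pics/scene1.png');b=cv2.imread('pics/top1.png')
cv2.imwrite('pics/both1.png',cv2.resize(np.vstack([a,b]),(480,600)))"
```

```text
(no output)
```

View pics/scene1.png

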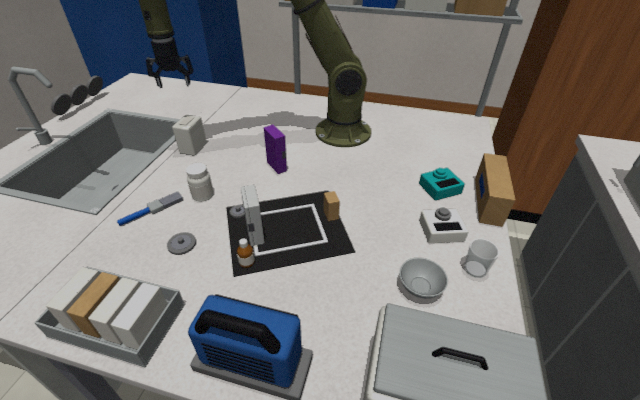

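View pics/top1.png

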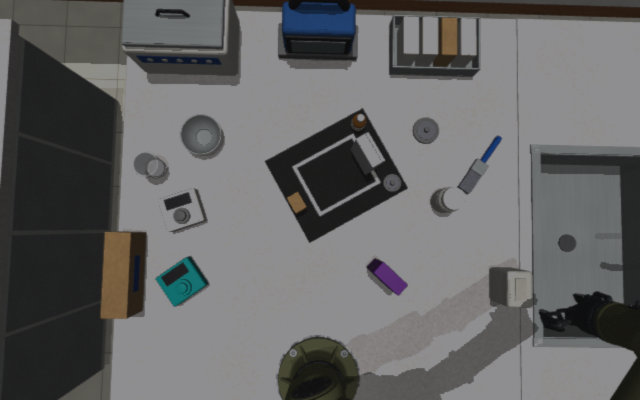

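The case is the aluminium box at top (367,156) / scene (252,215), and its look-alike is the purple one at top (387,276). The timer is the white box at top (181,210) / scene (443,222), and its look-alike is the turquoise one at top (182,281). I'm choosing by colour, then fitting the geometry.

```bash
python3 - <<'E'
from h import *
D=np.load('top1.npz');p,W=D['p'],D['W'];S=np.load('scene1.npz');W2=S['W']
def rect(P,s=''):
    r=cv2.minAreaRect((P[:,:2]*1000).astype(np.float32));print(s,len(P),np.round(r[0],1),np.round(r[1],1),round(r[2],1))
    return r
g=p.max(2)
# mat: dark pixels near z .004
m=(abs(W[...,2]-.004)<.012)&(g<70)&(abs(W[...,0]-.59)<.25)&(abs(W[...,1]+.03)<.27)
n,l,st,_=cv2.connectedComponentsWithStats(m.astype(np.uint8));k=1+st[1:,4].argmax()
rect(W[l==k],'mat')
bx=st[k];inm=np.zeros_like(m);c=np.vstack([np.argwhere(l==k)[:,::-1]]).astype(np.int32)
cv2.fillConvexPoly(z:=np.zeros(m.shape,np.uint8),cv2.convexHull(c),1)
z=cv2.erode(z,np.ones((5,5)))
t=(z>0)&(g>110)&(W[...,2]<.02)
n,l,st,_=cv2.connectedComponentsWithStats(t.astype(np.uint8),connectivity=8)
for i in range(1,n):
    if st[i,4]>60: rect(W[l==i],'tape?')
for nm,w in(('top',W),('scene',W2)):
    near=(np.hypot(w[...,0]-.64,w[...,1]+.118)<.1)
    a=near&(w[...,2]>.142)&(w[...,2]<.17); print(nm,'casetop z',np.median(w[a][:,2])); rect(w[a],'case')
    b=(np.hypot(w[...,0]-.5,w[...,1]-.4)<.12)&(w[...,2]>.03)&(w[...,2]<.1)
    h=np.histogram(w[b][:,2],bins=np.arange(.03,.1,.003));print(h[0])
    # white only
    q=(D['p'] if nm=='top' else S['p']).astype(int); wh=b&(q.max(2)-q.min(2)<40)&(w[...,2]>.038); rect(w[wh],'timer')
    bt=wh&(w[...,2]>.053); rect(w[bt],'button'); print(w[bt].mean(0),np.percentile(w[bt][:,2],[5,50,95]))
    f=near&(w[...,2]>.02)&(w[...,2]<.14); print('side',f.sum())
cr=np.hstack([cv2.resize(p[90:210,250:420],(680,480),interpolation=2)]);cv2.imwrite('pics/c1.png',cr)
cv2.imwrite('pics/c2.png',np.hstack([cv2.resize(S['p'][170:280,210:360],(480,352),interpolation=2),cv2.resize(S['p'][160:260,400:500],(320,352),interpolation=2)]))
E
```

```text
mat 5092 [596.1 -43.3] [278.6 338. ] 30.0
tape? 548 [596.4 -43.4] [168.9 208.3] 30.1
top casetop z 0.1537968832040578
case 520 [ 645.8 -123.6] [90.  40.8] 31.1
[ 16  18  18  96 374 478 182  26  42  57  26  28  47  23   7   3   9   9
  16   6   0   0   0]
timer 1437 [518.5 418.9] [185.9 111.7] 20.6
button 279 [517.6 431. ] [173.3  51.4] 34.5
[0.49444143 0.41625198 0.06546632] [0.05495133 0.06471373 0.08535296]
side 349
scene casetop z 0.15470355578370293
case 377 [ 649.1 -121.9] [91.7 39.8] 31.2
[ 45  34  43  49 265 432  62  15  34  51  19  31  32  18   7   8  10  10
  20   3   0   0   0]
timer 1086 [520.3 418.4] [182.4 110.1] 19.4
button 251 [518.7 434.5] [169.6  45.8] 33.2
[0.5145272  0.43075207 0.06624702] [0.05503863 0.06498565 0.08543674]
side 488
```

View pics/c2.png

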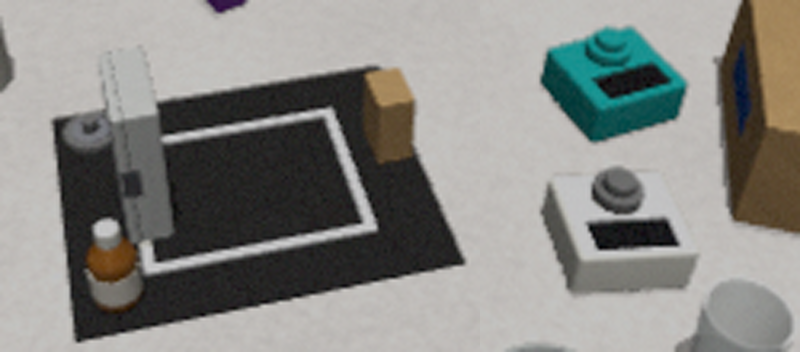

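View pics/c1.png

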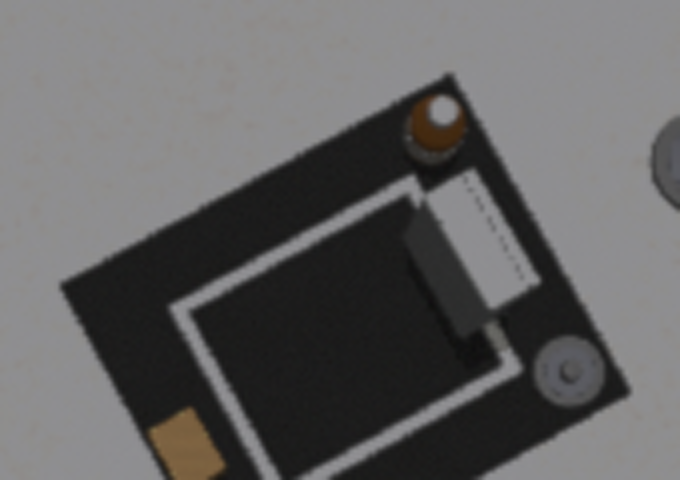

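The crops confirm the choice: an aluminium case with its slots facing away from the rectangle, and a grey button on the white timer. Next I'll get close behind the case and refine the button position from saved data.

```bash
cat >> h.py <<'E'
from scipy.spatial.transform import Rotation
def quat(a):
    x=np.array([np.cos(a),np.sin(a),0]);z=np.array([0,0,-1.])
    return Rotation.from_matrix(np.c_[x,np.cross(z,x),z]).as_quat(scalar_first=True)
A=np.radians(121.1);U=np.array([np.cos(A),np.sin(A),0]);C=np.array([.6475,-.1228,0])
E
python3 - <<'E'
from h import *
for n in('top','scene'):
    D=np.load(n+'1.npz');w=D['W'];b=(np.hypot(w[...,0]-.475,w[...,1]-.40)<.032)&(w[...,2]>.052)
    print(n,b.sum(),np.percentile(w[b][:,2],[5,25,50,75,95,99]).round(4))
    for z0 in(.052,.06,.064):
        P=w[b&(w[...,2]>z0)];e=cv2.minEnclosingCircle((P[:,:2]*1000).astype(np.float32));print(z0,len(P),np.round(e[0]),round(e[1],1),P[:,:2].mean(0).round(4))
P0=C-.075*U
best=None
for a in(A,A-np.pi):
    q=ctrl.ik(list(P0+[0,0,.24]),list(quat(a))); print(a,None if q is None else np.round(q,2))
    if q is not None:
        c=np.abs(np.array(q)-get_state()['qpos']).max()
        if best is None or c<best[0]: best=(c,a)
a=best[1];print('use',best)
ctrl.close_gripper()
ctrl.movep(list(P0+[0,0,.24]),list(quat(a)))
ctrl.movel(list(P0+[0,0,.138]))
s=get_state();print(s['time'],s['tcp_pos'],s['contact_force'],s['width'])
grab('scene','s2.png');grab('top','t2.png')
a=cv2.imread('pics/s2.png')[110:310,170:410];b=cv2.imread('pics/t2.png')[80:280,250:490]
cv2.imwrite('pics/b2.png',cv2.resize(np.hstack([a,b]),(800,333),interpolation=2))
E
```

```text
top 193 [0.0545 0.0574 0.0609 0.0668 0.07   0.0718]
0.052 193 [470. 395.] 29.5 [0.4639 0.3964]
0.06 103 [463. 397.] 22.2 [0.4628 0.3981]
0.064 83 [463. 398.] 14.9 [0.462  0.3977]
scene 153 [0.0544 0.0572 0.0596 0.0659 0.0692 0.0704]
0.052 153 [467. 400.] 23.3 [0.4715 0.3986]
0.06 74 [464. 397.] 17.7 [0.4674 0.3984]
0.064 61 [465. 399.] 15.7 [0.4665 0.3992]
2.113593724165133 [ 0.57  0.71 -0.71  1.21  0.45  1.37  0.44]
-1.02799892942466 [ 0.21  0.64  0.04  1.22 -0.02  1.28 -2.35]
use (np.float64(0.6744597540660976), np.float64(2.113593724165133))
4.85 [ 0.68680502 -0.18710983  0.13904843] [-0.55903297 -0.50846208 -0.02047792] 0.0005215251798695218
```

View pics/b2.png

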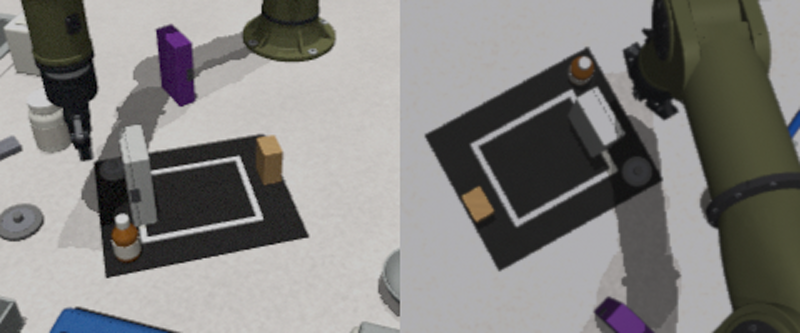

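The closed fingers are behind the slotted face and clear of the vial and plug. Now I'll push in small steps and watch the force.

```bash
python3 - <<'E'
from h import *
f0=np.array(get_state()['contact_force']);z=get_state()['tcp_pos'][2]
def push(s,v):
    ctrl.movel(list(C+s*U+[0,0,z]),max_speed=v)
    st=get_state();return float((np.array(st['contact_force'])-f0)@U)
s=-.05;c=None;push(s,.06)
while s<.04:
    s+=.004;f=push(s,.04);print(round(s,3),round(f,2),end='; ')
    if c is None and f<-.5: c=s
    if c is not None and s>c+.024 and f>-.25: print('released');break
    if c is not None and s>c+.048: break
ctrl.pause(.8)
print(get_state()['time'],c)
grab('scene','s3.png');_,d=grab('top','t3.png')
a=cv2.imread('pics/s3.png')[110:310,170:410];b=cv2.imread('pics/t3.png')[80:280,250:490]
cv2.imwrite('pics/b3.png',cv2.resize(np.hstack([a,b]),(800,333),interpolation=2))
E
```

```text
-0.046 0.07; -0.042 0.89; -0.038 -1.06; -0.034 0.17; -0.03 0.41; -0.026 -1.41; -0.022 0.26; -0.018 0.4; -0.014 -1.03; -0.01 -0.38; -0.006 -0.83; -0.002 0.84; released
9.3167 -0.03799999999999999
```

View pics/b3.png

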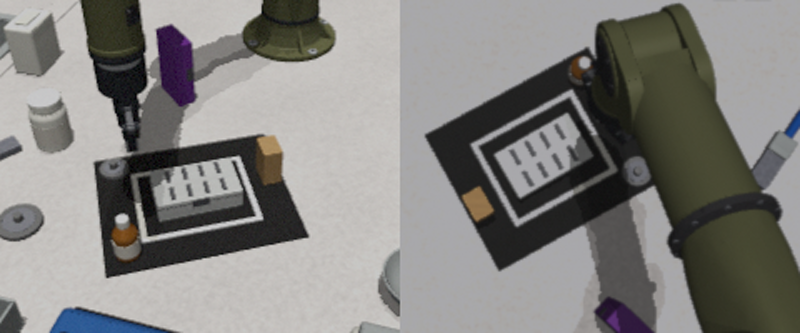

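The case lies flat inside the tape, with its slots up and everything else untouched. Next is the button.

```bash
python3 - <<'E'
from h import *
p=np.array(get_state()['tcp_pos']);ctrl.movel([p[0],p[1],.24])
B=np.array([.464,.3985]);st=get_state()
best=min(((np.abs(np.array(q)-st['qpos']).max(),a) for a in np.arange(-np.pi,np.pi,.3) if (q:=ctrl.ik([*B,.15],list(quat(a)))) is not None))
print(best);ctrl.movep([*B,.15],list(quat(best[1])))
ctrl.movel([*B,.08],max_speed=.1);ctrl.pause(.3)
f0=get_state()['contact_force'][2]
z=.074
while z>.05:
    ctrl.movel([*B,z],max_speed=.03);ctrl.pause(.1);s=get_state();f=s['contact_force'][2]-f0
    print(round(z,4),s['tcp_pos'][2].round(4),round(f,2),end='; ')
    if f>12: break
    z-=.0015
ctrl.pause(.2)
grab('scene','s4.png')
ctrl.movel([*B,.18],max_speed=.12);ctrl.pause(.3)
print(get_state()['time'],get_state()['contact_force'])
P,d=grab('top','t4.png');W=cloud('top',d);_,d2=grab('scene','s5.png')
a=cv2.imread('pics/s4.png')[140:260,380:520];b=cv2.imread('pics/s5.png')[110:310,170:520]
cv2.imwrite('pics/b4.png',np.hstack([cv2.resize(a,(350,300)),cv2.resize(b,(450,300))]))
g=P.max(2);m=(abs(W[...,2]-.044)<.012)&(np.hypot(W[...,0]-.596,W[...,1]+.043)<.12)
r=cv2.minAreaRect((W[m][:,:2]*1000).astype(np.float32));print(m.sum(),r)
V=np.array([-.5,.866]);N=np.array([-.866,-.5]);d=cv2.boxPoints(r)/1000-[.5963,-.0433];print(np.c_[d@V,d@N].round(3))
cv2.imwrite('pics/t4c.png',cv2.resize(P[80:280,120:500],(760,400)))
E
```

```text
(np.float64(0.7092395067061871), np.float64(-2.2415926535897936))
0.074 0.074 1.36; 0.0725 0.0725 0.97; 0.071 0.071 0.59; 0.0695 0.0695 1.73; 0.068 0.068 0.55; 0.0665 0.0667 3.45; 0.065 0.0651 3.18; 0.0635 0.0636 3.29; 0.062 0.0621 5.49; 0.0605 0.0611 9.34; 0.059 0.0609 19.96; 19.0667 [-0.82776057  0.11102266 -0.37915851]
1586 ((595.6019287109375, -40.32426452636719), (91.80265045166016, 150.39022827148438), 31.076414108276367)
[[ 0.077  0.046]
 [-0.073  0.044]
 [-0.071 -0.048]
 [ 0.079 -0.045]]
```

View pics/b4.png

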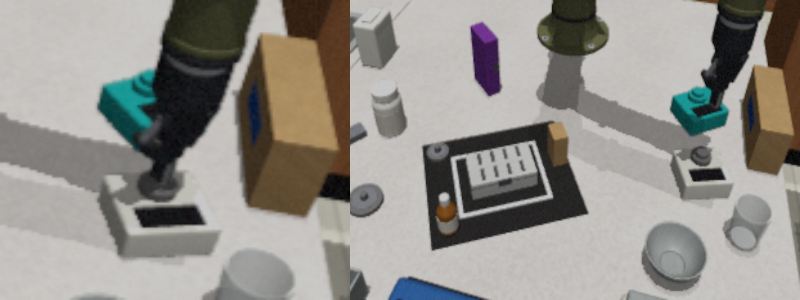

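View pics/t4c.png

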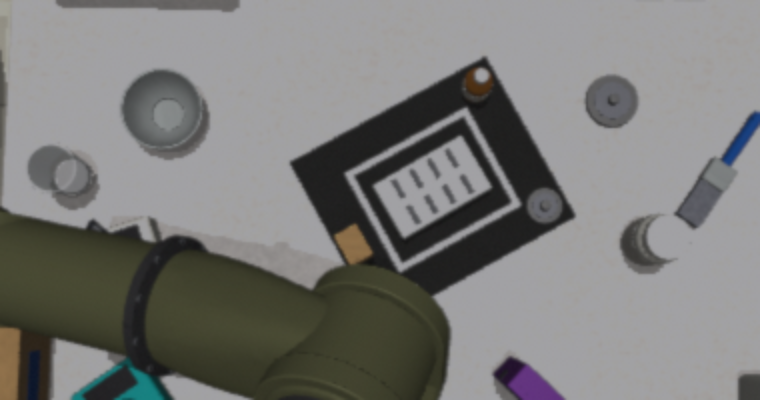

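The button bottomed out: contact at z 0.0667, a hard stop at 0.061, and about 20 N there. It has been released. The case lies within the rectangle, and the arm is clear.

```bash
python3 -c "
from h import *
ticket.close_job()"
```

```text
the job is handed in; nothing more can be done
```

The case is toppled flat inside the taped rectangle and the timer's start button was pressed fully down and released. I handed the job in at about 19 s of the 42 s allowed.

- **Case:** I pushed it on the slotted face near the top with the closed fingers until it fell by itself. In the last pictures it lies slots up. It spans about -0.073 to +0.079 m along the mat's x and ±0.048 m across. The rectangle reaches ±0.105 and ±0.085 m, so there is at least 25 mm to spare all round.
- **Button:** The force rose to about 3 N at first contact (z 0.0667) and passed 5 N at 0.062. It then met a hard stop near 0.061, reaching about 20 N. That is about 6 mm of travel, matching the stated full stroke. After release the finger is clear in the picture and the button looks raised again, though I did not measure its height afterwards.
- **Other things:** Nothing else in view appeared to have moved, judged by eye from the pictures. The arm hid the timer area in the last top view.
- **Weak readings:** The wrist force was noisy by about 1 N, so contact with the case was not clear from force alone. The pictures were the proof that it toppled. The two cameras differed by 3 to 5 mm on the case's top and on the button, and I used values averaged or in between.

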